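# Clamp a glued phone in the leaning stand

## Robot

A 6-joint arm with a two-finger parallel gripper is mounted at the origin on the work surface. World frame = base frame: x ahead of the robot, y to its left, z up, the work surface at z = 0. Lengths are in m, angles in rad, forces in N, time in s.
With the tool pointing down it reaches from about 0.35 to 0.8 m from the base axis. Payload 7.3 kg.
Tool frame: the origin (TCP) lies at the very end of the fingers, on their centre line; the grasp point (between the pads) lies 19 mm behind it; z points along the fingers, y is the line along which they close (so a half turn about z gives the same grasp; the last joint's range is limited). The gripper opens to 85 mm and grips with 20 to 120 N. Pads are 22 mm wide; open, the fingers measure 114 mm over their backs; the gripper's body (76 mm by 85 mm) begins 54 mm behind the grasp point. The pads swing forward as they close: fully open they stand 13 mm farther back than shut.
Start: joints at [1.091, 0.342, 1.524, -0, 1.275, -0.146], TCP at [0.172, 0.496, 0.231] pointing down, gripper open.
Joint ranges: [-2.53, 2.53], [-0.77, 2.02], [0.04, 2.7], [-1, 4.14], [0.28, 2.66], [-3.11, 3.11]. Speed limits (rad/s): [2.57, 2.57, 3.14, 3.14, 3.14, 3.14].

## Interface

Orientations are given as [roll, pitch, yaw] about the fixed x, y, z axes, in that order (R = Rz(yaw) Ry(pitch) Rx(roll)).
In Python, from station import ctrl, eyes gives the robot as it stands. The module is installed in compiled form; this text tells all that it offers.
- The arm moves only by the tool arm_command, never from a script. Its argument "targets" is a list of rows, each a list of 2 entries, a list of its own where there are three numbers: the shift along the tool's x, y, z in units of 25 mm (1.0 is 25 mm), then the turn, a rotation vector about the tool's x, y, z in units of 6 degrees (1.0 is 6 degrees). A call has 1 to 8 rows; each row shifts and turns the commanded pose from where the row before left it, along the tool's axes as they then stand; what a row does not reach is not made up. A row lasts 1/12 s, in which the tool goes at most 41.7 mm and 7.16 degrees, less where a joint would pass 70% of its speed; a pose out of reach is approached as far as the arm can. A call is refused whole if a number of a shift passes 1 or a number of a turn 1, either way. A call with a gripper value outside its range is refused whole. "claw" is the opening, from -1 (shut) to 1 (fully open), set as the call begins (left out, the last holds). The fingers move at their own pace and stop on an object; "grip_force" is the grip in N (left out, the last holds). Time passes only in rows, so rows that do not move let the fingers close. It gives the time, the measured TCP pose, the force, the opening and the grip force at its end, in the units of the state.
- ctrl.observe(): the state, without advancing time (a new reading comes with each control period).
- eyes.grab_frame(name): name is "scene" or "side" or "wrist"; returns the picture (400x640x3 uint8, red, green, blue); there is no depth.
- eyes.camera_model(name): a dict with "mtx" (3x3 intrinsics, pixels), "camera_from_world" (4x4, takes a point from world to camera coordinates). Camera axes: x right, y down, z forward; pixel columns grow to the right and rows downward; lengths in m; the calibration is good to about 2 mm. The wrist camera is an equidistant fisheye: a pixel r from the principal point sees the ray r / f radians off the axis. A picture is of the moment at which its call begins: read the wrist's pose just before it. camera_model takes no time and is no camera call; for the wrist camera it gives the pose at the moment of the call.
- ctrl.hand_in(): hands the job in; it is judged then, once.
The state is a dict: "time_s": time; "q": joint angles; "qd": joint speeds; "joint_efforts": joint torques, N m; "tcp_pos": TCP position; "eef_rot": TCP orientation; "wrist_force": force on the tool from outside, world axes, zero at the start; "ft_torque": the same for the moment, N m; "gripper_width": opening from 0.0 (shut) to 1.0 (fully open); "grip_force": force on a finger pad.
Only numpy, scipy, OpenCV 4.12 (cv2) and the standard library are available. Lean on these libraries where they do the work, as an engineer would, in place of code of your own. Each camera call takes 0.05 s, during which the arm holds its last target. There are 200 camera calls.

## Task

The larger of the two phones in the upright rack has just been glued: stand it on its long edge in the leaning slot of the gluing stand, centred and fully down on the slot's floor, and let go of it. Then squeeze the spring clamp off the steel rail and let it close over the middle of the phone's upper edge, straight and pushed fully home so that the edge sits against the clamp's pivot. Leave the smaller phone and the other things on the bench where they are.

Things in the scene. Friction and masses are not known exactly. Their poses are not given: they have to be found in the camera images.
- phone: The larger phone, a rigid slab with grey metal frame, dark glass on one face: 150 long (its y) x 9 thick (its x) x 74 high (its z) as it stands on its long edge. Origin: middle of its lower long edge. Mass about 0.19 kg. It starts upright in one of the two rack slots (either one), its foot 12 above the table. Both faces may end up front.
- phone_top (a point): Middle of the larger phone's upper long edge, 74 above its origin; same axes.
- rack: Fixed white plastic rack, 120 x 120, with two upright slots 12 wide along its y, 60 apart (at x = -30 and +30); slot floor 10 and slot walls up to 27 above its origin (centre of its underside, which lies 2 above the table).
- phone_small: Bystander: the smaller phone, 124 long (y) x 8 thick (x) x 58 high (z), upright in the other rack slot. Origin: middle of its lower edge.
- slot (a point): Centre of the gluing stand's slot floor, 28 above the table. y along the slot, x across it, z up out of it in its plane: the slot leans 0.38 rad from upright towards the stand's -x (robot) side. 11.5 wide, 110 long, open at both ends (the phone overhangs 20 at each); parallel walls to 22 above the floor, then splayed lips up to 33 that widen it to about 22.
- stand: Fixed gluing stand, grey plastic slot block on an aluminium plate 110 (x) x 130 (y) x 10; origin: centre of the plate's underside, 2 above the table; the slot floor's centre is 26 above it.
- rail: Fixed steel rail: base 80 x 170 x 8 with an upright plate 5 thick (x), 160 long (y), whose top edge is 62 above its origin (centre of the underside, 2 above the table).
- clamp: Spring clamp, 90 long, 24 wide, 0.07 kg: two dark steel jaws with rubber toes down, two black handles splayed up, hinged on a steel pin 14 in diameter. Origin: pin centre; y along the pin, x across the jaws, z up between the handles. Toes reach 38 below the origin; an edge pushed home touches the pin 7 below it. Starts clipped on the middle 80 of the rail's top edge.
- clamp_grip (a point): Point midway between the clamp's handles where to squeeze, 34 above the pin's centre; same axes. The handles reach from 10 to 50 above the pin; over their upper ends they measure 54 on the rail, 46 on the phone, and 28 when squeezed parallel (8 to 15 N), which opens the toes to about 20.
- clamp_arm (a joint): Opening of each clamp jaw from the clamp's mid-plane, rad: 0 toes shut together, 0.07 on the rail, about 0.13 on the phone, 0.30 handles fully squeezed (stop).
- watch_a: Bystander: watch body 40 x 46 x 12 lying on the mat; origin under its centre.
- watch_b: Bystander: another such watch body, 40 x 46 x 12.
- open_phone: Bystander: opened phone lying flat, 72 x 148 x 8; origin under its centre.
- flux_bottle: Bystander: clear bottle, 40 in diameter, 95 high; origin under its centre.
- screwdriver: Bystander: screwdriver 150 long lying on the mat.
- screw_tray: Bystander: white divided tray 90 x 120 x 22; origin under its centre.
Not all that is in view belongs to the job. Leave any green look-alike of the phone alone.

How it is judged:
On the way:
1. the larger phone stands fully down in the leaning slot, let go, with the clamp still on the rail (z of phone in the frame of slot between -0.004 and 0.005 m and x of phone in the frame of slot between -0.006 and 0.006 m and y of phone in the frame of slot between -0.025 and 0.025 m and angle between the z axis of phone and the z axis of slot, either way round below 0.25 rad and angle between the y axis of phone and the y axis of slot, either way round below 0.15 rad and contact force between phone and the fingers below 0.1 N and distance of clamp from where it was at the start of the episode below 0.03 m), for 0.2 s.
At the end, for the whole second after the job is handed in: Phone on the slot floor (5 mm), centred (25 mm along, 6 mm across), in line (0.25 rad). Clamp biting the phone's upper edge (over 3 N), at most 4.5 mm short of home, within 20 mm of the middle, straight (0.25 rad; 0.2 along the edge). Both at rest, released (z of phone in the frame of slot between -0.004 and 0.005 m and x of phone in the frame of slot between -0.006 and 0.006 m and y of phone in the frame of slot between -0.025 and 0.025 m and angle between the z axis of phone and the z axis of slot, either way round below 0.25 rad and angle between the y axis of phone and the y axis of slot, either way round below 0.15 rad and z of clamp in the frame of phone between 0.077 and 0.0855 m and x of clamp in the frame of phone between -0.007 and 0.007 m and y of clamp in the frame of phone between -0.02 and 0.02 m and angle between the z axis of clamp and the z axis of phone, either way round below 0.25 rad and angle between the y axis of clamp and the y axis of phone, either way round below 0.2 rad and contact force between clamp and phone above 3 N and value of joint clamp_arm between 0.08 and 0.2 rad and linear speed of each of phone, clamp below 0.02 m/s); the robot touches nothing.
It fails at once if a bystander is moved by more than 30 mm (distance of any of phone_small, watch_a, watch_b, open_phone, flux_bottle, screwdriver, screw_tray from where it was at the start of the episode above 0.03 m).
It also fails if it takes over 54 s, if anything falls off the work surface, if the arm or the gripper's body presses on something with over 40 N, if the wrist force passes 120 N, or if a joint passes its speed limit or range.

## Working session

There is one attempt and no reset: what is moved stays moved. The work goes in short steps, Python scripts to look and compute and a tool call to move; the robot and the scene stay as the last step left them, time stands still between calls to the robot, and variables do not carry over. Pictures are saved under pics/ and viewed, at most 10 in all, crops included, and the job is handed in when it is done.

Besides the shell and the picture viewer there is one more tool, called after "Emit:" as name([rows], argument=value, ...), one row to a line, values as JSON. arm_command: Moves the arm, as the interface text tells. Its arguments: {"type":"object","properties":{"targets":{"type":"array"},"claw":{"type":"number"},"grip_force":{"type":"number"}},"required":["targets"]}

```bash
mkdir -p pics
python3 - <<'E'
from station import ctrl, eyes
import cv2,numpy as np
print(ctrl.observe())
for n in ("scene","side","wrist"):
    m=eyes.camera_model(n); print(n,np.round(m["mtx"],1).tolist(),np.round(m["camera_from_world"],3).tolist())
    f=eyes.grab_frame(n); cv2.imwrite(f"pics/{n}0.png",f[:,:,::-1])
a=cv2.imread("pics/scene0.png");b=cv2.imread("pics/side0.png")
cv2.imwrite("pics/s0.png",cv2.resize(a,(800,500),interpolation=cv2.INTER_CUBIC))
cv2.imwrite("pics/d0.png",cv2.resize(b,(800,500),interpolation=cv2.INTER_CUBIC))
E
```

```text
{'time_s': 0.0, 'q': array([ 1.09101335e+00,  3.42738849e-01,  1.52503303e+00, -1.86409744e-05,
        1.27538171e+00, -1.46008418e-01]), 'qd': array([-2.35842895e-04, -1.47593867e-03, -1.67390075e-03, -1.00878587e-05,
       -3.17490243e-04,  4.29083288e-04]), 'joint_efforts': array([ 4.61428735e-04, -4.33688092e+01, -2.46007437e+01, -1.68145166e-04,
        8.21553811e-03, -2.00344249e-05]), 'tcp_pos': array([0.17179636, 0.49566882, 0.230612  ]), 'eef_rot': array([-3.14004574e+00, -2.09464992e-04,  2.80782337e+00]), 'wrist_force': array([-1.26408274, -0.11014346, -0.78893629]), 'ft_torque': array([ 0.04118372, -0.02775497, -0.04916124]), 'grip_force': 0.0, 'gripper_width': 0.9997104071352442}
scene [[417.3, 0.0, 320.5], [0.0, 417.3, 194.6], [0.0, 0.0, 1.0]] [[0.858, 0.513, 0.015, -0.397], [0.384, -0.622, -0.683, -0.109], [-0.341, 0.592, -0.73, 1.58], [0.0, 0.0, 0.0, 1.0]]
side [[409.4, 0.0, 316.3], [0.0, 409.4, 203.7], [0.0, 0.0, 1.0]] [[-0.984, -0.177, 0.004, 0.459], [-0.132, 0.719, -0.682, 0.13], [0.118, -0.672, -0.731, 1.032], [0.0, 0.0, 0.0, 1.0]]
wrist [[309.7, 0.0, 320.0], [0.0, 309.7, 204.4], [0.0, 0.0, 1.0]] [[0.327, 0.945, -0.001, -0.524], [0.904, -0.312, 0.292, -0.038], [0.276, -0.096, -0.956, 0.378], [0.0, 0.0, 0.0, 1.0]]
```

View pics/s0.png

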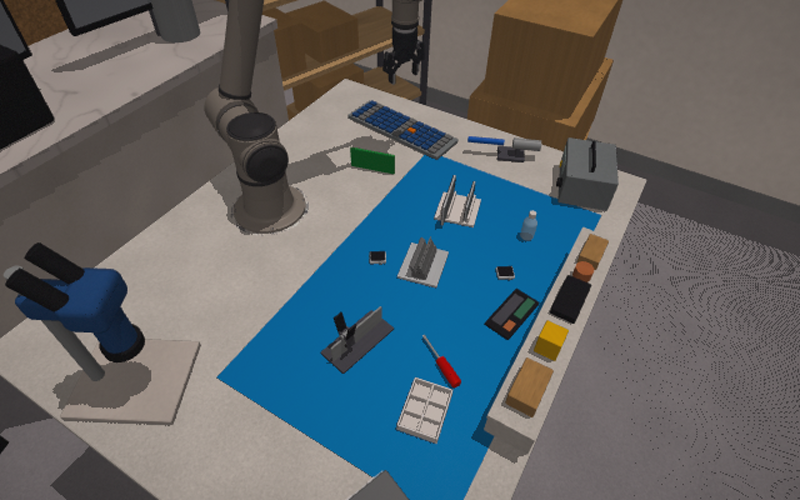

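View pics/d0.png

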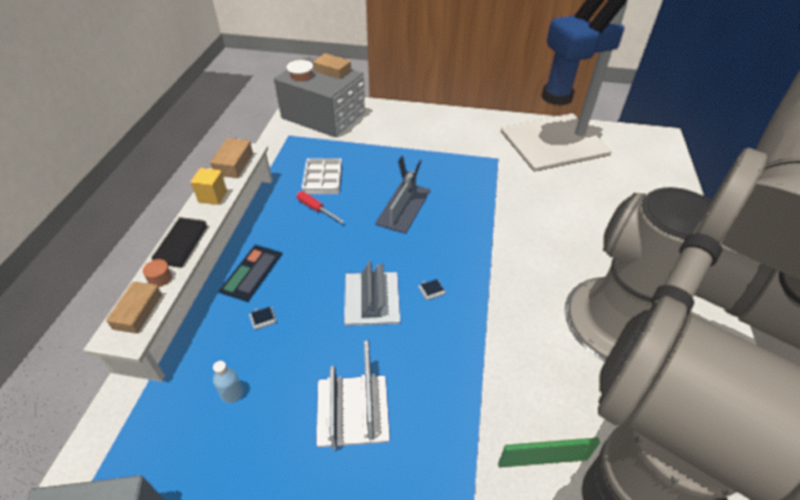

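The scene view shows the rack at about (458,207), with the taller phone in the slot nearer the robot at (447,200) and the shorter one at (469,200). The stand is at (423,263), and the clamp on its rail is at (345,330). The green slab at (372,160) is the look-alike. The side view agrees: taller phone at (369,390), shorter one at (333,405), stand at (372,297), clamp at (408,175).

```bash
cat > h.py <<'E'
import numpy as np, cv2, json
from scipy.optimize import least_squares
from scipy.spatial.transform import Rotation as R
def ray(m,p):
    K=np.array(m["mtx"]);T=np.array(m["camera_from_world"])
    u=(np.array(p,float)-[K[0,2],K[1,2]])/K[0,0]
    if m.get("fish"):
        r=np.hypot(*u); d=np.array([*(u/r*np.sin(r)),np.cos(r)])
    else: d=np.array([*u,1.])
    return -T[:3,:3].T@T[:3,3], T[:3,:3].T@(d/np.linalg.norm(d))
def tri(obs):
    A=0;b=0;L=[ray(m,p) for m,p in obs]
    for c,d in L:
        P=np.eye(3)-np.outer(d,d);A=A+P;b=b+P@c
    x=np.linalg.solve(A,b)
    return x,[1e3*np.linalg.norm((np.eye(3)-np.outer(d,d))@(x-c)) for c,d in L]
def atz(m,p,z):
    c,d=ray(m,p); return c+d*(z-c[2])/d[2]
def proj(m,X):
    K=np.array(m["mtx"]);T=np.array(m["camera_from_world"])
    x=T[:3,:3]@np.array(X)+T[:3,3]
    if m.get("fish"):
        r=np.hypot(x[0],x[1]);th=np.arctan2(r,x[2]);u=x[:2]/r*th
    else:u=x[:2]/x[2]
    return u*K[0,0]+[K[0,2],K[1,2]]
def cam(n):
    from station import eyes
    m=eyes.camera_model(n); return dict(mtx=np.array(m["mtx"]).tolist(),camera_from_world=np.array(m["camera_from_world"]).tolist(),fish=n=="wrist")
def snap(name,n="wrist"):
    from station import eyes
    m=cam(n);f=eyes.grab_frame(n)
    cv2.imwrite(f"pics/{name}.png",f[:,:,::-1]);json.dump(m,open(f"pics/{name}.json","w"))
def load(name): return json.load(open(f"pics/{name}.json"))
E
python3 - <<'E'
from h import *
s,d=cam("scene"),cam("side")
for k,a,b in [("phoneA top near",(447,177),(367,342)),("rack",(458,207),(352,410)),("stand",(423,263),(372,298)),("clamp handles",(343,318),(408,165)),("railbase",(357,340),(404,208))]:
    x,e=tri([(s,np.array(a)*.8),(d,np.array(b)*.8)]);print(k,x.round(3),np.round(e,1))
m=cam("wrist"); T=np.array(m["camera_from_world"]);print(-T[:3,:3].T@T[:3,3], proj(m,[.5,.2,0]))
E
```

```text
phoneA top near [0.468 0.243 0.152] [1.8 1.8]
rack [0.49  0.293 0.01 ] [0.2 0.2]
stand [0.508 0.044 0.007] [0. 0.]
clamp handles [ 0.481 -0.276  0.115] [5.5 5.5]
railbase [ 0.49 -0.25  0.  ] [0.4 0.4]
[0.10131056 0.51968657 0.37221067] [229.35054654 389.92167337]
```

View pics/wrist0.png

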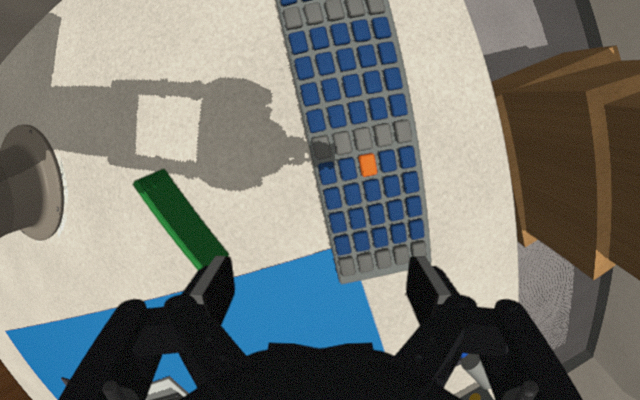

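The wrist view shows the green look-alike at (180,220), the keyboard at about (355,130), and only a corner of the rack at the bottom edge. I'll move the wrist camera over the rack.

```bash
cat >> h.py <<'E'
from scipy.linalg import logm,expm
def pose(p,rpy):
    T=np.eye(4);T[:3,:3]=R.from_euler("xyz",rpy).as_matrix();T[:3,3]=p;return T
def now():
    from station import ctrl
    o=ctrl.observe();return pose(o["tcp_pos"],o["eef_rot"]),o
def rows(A,B,n):
    "one row which, n times, goes from A to B"
    M=np.linalg.inv(A)@B
    S=np.eye(4); S=expm(np.real(logm(M))/n)
    t=S[:3,3]/.025; w=R.from_matrix(S[:3,:3]).as_rotvec(degrees=True)/6
    print(n,"x",[t.round(3).tolist(),w.round(3).tolist()])
    mid=A@expm(np.real(logm(M))/2);print("  mid",mid[:3,3].round(3))
def straight(A,B,n):
    "n rows with straight TCP path"
    M=np.linalg.inv(A)@B;rv=R.from_matrix(M[:3,:3]).as_rotvec();out=[]
    for i in range(n):
        t=R.from_rotvec(rv*i/n).as_matrix().T@M[:3,3]/n/.025
        out.append([t.round(2).tolist(),(np.degrees(rv)/n/6).round(2).tolist()])
    for i in range(0,n,8): print(str(out[i:i+8]).replace(" ",""))
E
python3 - <<'E'
from h import *
A,_=now(); straight(A,pose([.47,.17,.28],[np.pi,0,np.pi/2]),18); rows(A,pose([.47,.17,.28],[np.pi,0,np.pi/2]),18)
E
```

```text
[[[-0.86,-0.47,-0.11],[-0.0,0.0,0.66]],[[-0.89,-0.41,-0.11],[-0.0,0.0,0.66]],[[-0.92,-0.34,-0.11],[-0.0,0.0,0.66]],[[-0.94,-0.28,-0.11],[-0.0,0.0,0.66]],[[-0.96,-0.22,-0.11],[-0.0,0.0,0.66]],[[-0.97,-0.15,-0.11],[-0.0,0.0,0.66]],[[-0.98,-0.08,-0.11],[-0.0,0.0,0.66]],[[-0.98,-0.01,-0.11],[-0.0,0.0,0.66]]]
[[[-0.98,0.05,-0.11],[-0.0,0.0,0.66]],[[-0.97,0.12,-0.11],[-0.0,0.0,0.66]],[[-0.96,0.19,-0.11],[-0.0,0.0,0.66]],[[-0.95,0.25,-0.11],[-0.0,0.0,0.66]],[[-0.93,0.32,-0.11],[-0.0,0.0,0.66]],[[-0.9,0.38,-0.11],[-0.0,0.0,0.66]],[[-0.88,0.44,-0.11],[-0.0,0.0,0.66]],[[-0.84,0.5,-0.11],[-0.0,0.0,0.66]]]
[[[-0.81,0.56,-0.11],[-0.0,0.0,0.66]],[[-0.77,0.61,-0.11],[-0.0,0.0,0.66]]]
18 x [[-1.043, 0.092, -0.109], [-0.001, 0.0, 0.656]]
  mid [0.373 0.381 0.255]
```

Emit:
arm_command([
  [[-0.86, -0.47, -0.11], [0, 0, 0.66]],
  [[-0.89, -0.41, -0.11], [0, 0, 0.66]],
  [[-0.92, -0.34, -0.11], [0, 0, 0.66]],
  [[-0.94, -0.28, -0.11], [0, 0, 0.66]],
  [[-0.96, -0.22, -0.11], [0, 0, 0.66]],
  [[-0.97, -0.15, -0.11], [0, 0, 0.66]],
  [[-0.98, -0.08, -0.11], [0, 0, 0.66]],
  [[-0.98, -0.01, -0.11], [0, 0, 0.66]],
], claw=-0.2, grip_force=40)

```text
time_s: 0.82
tcp_pos: [0.3048, 0.3499, 0.2533]
eef_rot: [-3.141, -0.0, 2.252]
wrist_force: [0.2, -0.3, -0.2]
gripper_width: 0.397
grip_force: 0.0
```

Emit:
arm_command([
  [[-0.98, 0.05, -0.11], [0, 0, 0.66]],
  [[-0.97, 0.12, -0.11], [0, 0, 0.66]],
  [[-0.96, 0.19, -0.11], [0, 0, 0.66]],
  [[-0.95, 0.25, -0.11], [0, 0, 0.66]],
  [[-0.93, 0.32, -0.11], [0, 0, 0.66]],
  [[-0.9, 0.38, -0.11], [0, 0, 0.66]],
  [[-0.88, 0.44, -0.11], [0, 0, 0.66]],
  [[-0.84, 0.5, -0.11], [0, 0, 0.66]],
])

```text
time_s: 1.48
tcp_pos: [0.4365, 0.2048, 0.2752]
eef_rot: [-3.141, -0.0, 1.698]
wrist_force: [-0.0, 0.2, 1.3]
gripper_width: 0.4
grip_force: 0.0
```

Emit:
arm_command([
  [[-0.81, 0.56, -0.11], [0, 0, 0.66]],
  [[-0.77, 0.61, -0.11], [0, 0, 0.6]],
  [[0, 0, 0], [0, 0, 0]],
  [[0, 0, 0], [0, 0, 0]],
])

```text
time_s: 1.82
tcp_pos: [0.4693, 0.1686, 0.2804]
eef_rot: [-3.141, -0.0, 1.568]
wrist_force: [-0.4, -0.1, -0.7]
gripper_width: 0.402
grip_force: 0.0
```

Run:
```python
from h import *
A,o=now();print(o["tcp_pos"],o["eef_rot"],o["time_s"],o["gripper_width"]);snap("w1")
```

```text
[0.46928169 0.1685744  0.28041402] [-3.14080046e+00 -1.21692624e-04  1.56844230e+00] 1.8167 0.401567988064646
```

Emit:
arm_command([
  [[-1, 0, 0], [0, 0, 0]],
  [[-1, 0, 0], [0, 0, 0]],
  [[-1, 0, 0], [0, 0, 0]],
  [[-1, 0, 0], [0, 0, 0]],
  [[0, 0, 0], [0, 0, 0]],
  [[0, 0, 0], [0, 0, 0]],
])

```text
time_s: 2.37
tcp_pos: [0.4683, 0.0695, 0.2808]
eef_rot: [-3.141, -0.001, 1.57]
wrist_force: [-0.4, 0.6, -0.1]
gripper_width: 0.401
grip_force: 0.0
```

Run:
```python
from h import *
A,o=now();print(o["tcp_pos"],o["eef_rot"],o["time_s"]);snap("w2")
a=cv2.imread("pics/w1.png");b=cv2.imread("pics/w2.png")
cv2.imwrite("pics/w12.png",np.vstack([a[:300],b[:300]]))
```

```text
[0.46829927 0.06952585 0.28075149] [-3.14124829e+00 -5.36237995e-04  1.56961711e+00] 2.3667
```

View pics/w12.png

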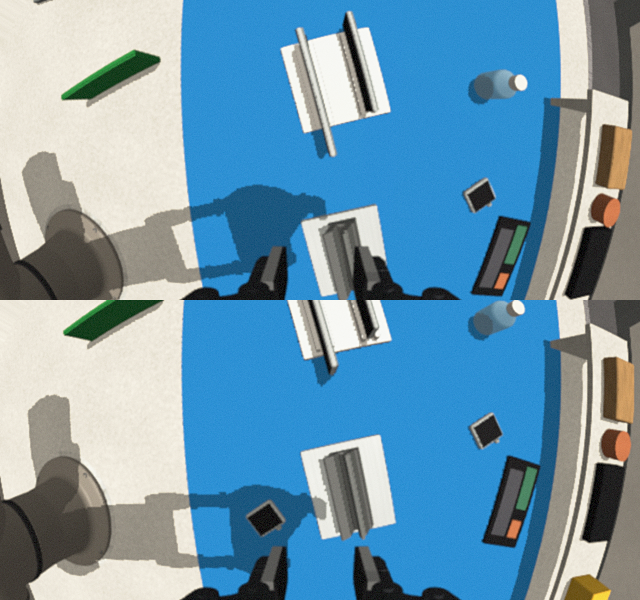

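Upper half (w1): the rack holds two phones. Candidate L has its top edge from (300,30) to (332,155) and is longer; candidate R, from (349,13) to (372,113), is shorter. L fits the 150 mm description. The green slab at (110,75) is the decoy. Lower half (w2): the stand with its slot is at (348,490). I'll check both in an enlarged crop.

Run:
```python
from h import *
a=cv2.imread("pics/w1.png");b=cv2.imread("pics/w2.png");c=cv2.imread("pics/side0.png")
I=cv2.INTER_CUBIC
o=np.zeros((600,800,3),np.uint8)
o[:,:460]=cv2.resize(a[10:160,280:395],(460,600),interpolation=I)
t=cv2.resize(b[130:245,295:405],(330,345),interpolation=I);o[:345,465:795]=t
t=cv2.resize(c[272:362,248:318],(196,252),interpolation=I);o[347:599,465:661]=t
cv2.imwrite("pics/crop1.png",o)
```

```text
(no output)
```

View pics/crop1.png

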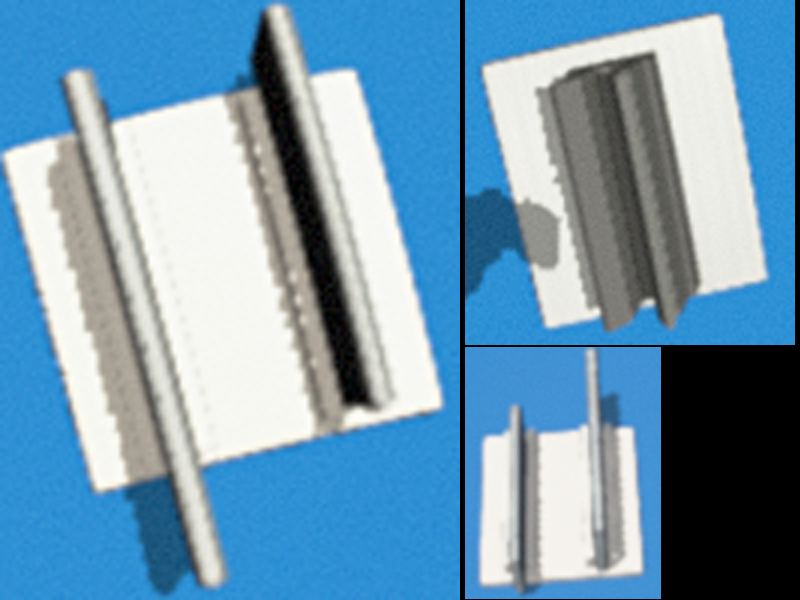

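The crop confirms it: L, top edge from about (299,28) to (333,156) in w1, overhangs the rack at both ends, and the side tile shows it taller, so L is the larger phone. The smaller phone lies within the rack's length. The stand's four plate corners are clear.

```bash
cat > m1.py <<'E'
from h import *
w1,w2=load("w1"),load("w2")
f=lambda p:np.array(p)/4+[280,10]-.4
g=lambda p:(np.array(p)-[465,0])/3+[295,130]-.4
pe=[(79,72),(213,583)]
for z in (.084,.086,.088):
    P=[atz(w1,f(p),z) for p in pe]; print("phone",z,P[0].round(4),P[1].round(4),"L",np.linalg.norm(P[0]-P[1]).round(4),"mid",((P[0]+P[1])/2).round(4),"ang",np.degrees(np.arctan2(*(P[0]-P[1])[[0,1]])).round(2))
for z in (.004,.008,.012):
    P=[atz(w1,f(p),z) for p in [(5,152),(356,70),(442,408),(95,492)]];P=np.array(P)
    print("rack",z,P.mean(0).round(4),[np.linalg.norm(P[i]-P[i-1]).round(4) for i in range(4)])
    d=P[0]-P[3]+P[1]-P[2];print(np.degrees(np.arctan2(d[0],d[1])))
for z in (.006,.012):
    P=np.array([atz(w2,g(p),z) for p in [(483,66),(720,15),(767,278),(547,328)]])
    print("stand",z,P.mean(0).round(4),[np.linalg.norm(P[i]-P[i-1]).round(4) for i in range(4)])
    d=P[0]-P[3]+P[1]-P[2];print(np.degrees(np.arctan2(d[0],d[1])));d=P[1]-P[0]+P[2]-P[3];print(np.degrees(np.arctan2(-d[1],d[0])))
# side camera heights of phone ends
h=lambda p:(np.array(p)-[465,347])/2.8+[248,272]-.4
c=cam("side")
for a,b in [(pe[1],(591,350))]:
    pass
print(tri([(w1,f(pe[1])),(c,h((602,566)))]),tri([(w1,f(pe[0])),(c,h((591,350)))]))
E
python3 m1.py
```

```text
phone 0.084 [0.4472 0.3379 0.084 ] [0.4833 0.1956 0.084 ] L 0.1469 mid [0.4652 0.2668 0.084 ] ang -14.23
phone 0.086 [0.4473 0.3374 0.086 ] [0.4832 0.1959 0.086 ] L 0.146 mid [0.4653 0.2666 0.086 ] ang -14.23
phone 0.088 [0.4475 0.3368 0.088 ] [0.4831 0.1961 0.088 ] L 0.1451 mid [0.4653 0.2665 0.088 ] ang -14.23
rack 0.004 [0.4907 0.2893 0.004 ] [np.float64(0.1208), np.float64(0.1209), np.float64(0.1206), np.float64(0.1209)]
-14.16091213224939
rack 0.008 [0.4904 0.2888 0.008 ] [np.float64(0.1196), np.float64(0.1197), np.float64(0.1194), np.float64(0.1198)]
-14.160912132249392
rack 0.012 [0.4902 0.2884 0.012 ] [np.float64(0.1184), np.float64(0.1185), np.float64(0.1183), np.float64(0.1186)]
-14.160912132249388
stand 0.006 [0.5101 0.0398 0.006 ] [np.float64(0.1305), np.float64(0.1095), np.float64(0.1293), np.float64(0.1101)]
-12.983459650209852
-13.03638303173966
stand 0.012 [0.5095 0.0413 0.012 ] [np.float64(0.1286), np.float64(0.1079), np.float64(0.1275), np.float64(0.1085)]
-12.9834596502098
-13.036383031739664
(array([ 0.51063647,  0.11240181, -0.52114554]), [np.float64(2.3742242382447003), np.float64(2.3742242382447314)]) (array([0.45688696, 0.29489765, 0.23590616]), [np.float64(0.25639143020912475), np.float64(0.25639143020916316)])
```

```bash
cat >> m1.py <<'E'
print("----")
print(tri([(w1,f(pe[1])),(c,h((592,352)))]))
for X in ([.4473,.3374,.086],[.4832,.1959,.086],[.4473,.3374,.012]): print((proj(c,X)-[248,272]+.4)*2.8+[465,347])
w=load("w2"); s=cam("scene")
print(tri([(w1,f(pe[1])),(s,np.array((454,176))*.8)]),proj(s,[.4473,.3374,.086])/.8,proj(s,[.4832,.1959,.086])/.8,proj(w,[.4832,.1959,.086]))
A,_=now()
y=np.radians(90+14.2)
B=pose([.4653,.2666,.16],[np.pi,0,y]); straight(A,B,10)
E
python3 m1.py | sed -n '/----/,$p'
```

```text
----
(array([0.48390146, 0.19463568, 0.07656433]), [np.float64(0.31628295902077386), np.float64(0.3162829590207729)])
[599.27778414 523.85099138]
[592.47601387 346.71438725]
[602.60760967 568.597123  ]
(array([0.487934  , 0.21351786, 0.18726887]), [np.float64(9.632021119908762), np.float64(9.632021119908673)]) [454.34737664 174.72219709] [443.01397805 206.39169686] [334.02227895  64.85804807]
[[[0.79,-0.01,0.48],[-0.0,-0.0,-0.24]],[[0.79,0.01,0.48],[-0.0,-0.0,-0.24]],[[0.79,0.03,0.48],[-0.0,-0.0,-0.24]],[[0.78,0.05,0.48],[-0.0,-0.0,-0.24]],[[0.78,0.07,0.48],[-0.0,-0.0,-0.24]],[[0.78,0.08,0.48],[-0.0,-0.0,-0.24]],[[0.78,0.1,0.48],[-0.0,-0.0,-0.24]],[[0.78,0.12,0.48],[-0.0,-0.0,-0.24]]]
[[[0.77,0.14,0.48],[-0.0,-0.0,-0.24]],[[0.77,0.16,0.48],[-0.0,-0.0,-0.24]]]
```

Emit:
arm_command([
  [[0.79, -0.01, 0.48], [0, 0, -0.24]],
  [[0.79, 0.01, 0.48], [0, 0, -0.24]],
  [[0.79, 0.03, 0.48], [0, 0, -0.24]],
  [[0.78, 0.05, 0.48], [0, 0, -0.24]],
  [[0.78, 0.07, 0.48], [0, 0, -0.24]],
  [[0.78, 0.08, 0.48], [0, 0, -0.24]],
  [[0.78, 0.1, 0.48], [0, 0, -0.24]],
  [[0.78, 0.12, 0.48], [0, 0, -0.24]],
])

```text
time_s: 3.08
tcp_pos: [0.4654, 0.2294, 0.1842]
eef_rot: [-3.141, -0.001, 1.775]
wrist_force: [-0.3, -0.3, 0.5]
gripper_width: 0.398
grip_force: 0.0
```

Emit:
arm_command([
  [[0.77, 0.14, 0.48], [0, 0, -0.24]],
  [[0.77, 0.16, 0.48], [0, 0, -0.24]],
  [[0, 0, 0], [0, 0, 0]],
  [[0, 0, 0], [0, 0, 0]],
  [[0, 0, 0], [0, 0, 0]],
])

```text
time_s: 3.5
tcp_pos: [0.4651, 0.2666, 0.161]
eef_rot: [3.142, 0.0, 1.823]
wrist_force: [-0.2, -0.8, -0.1]
gripper_width: 0.4
grip_force: 0.0
```

Run:
```python
from h import *
A,o=now();snap("w3")
y=np.radians(90+14.2); straight(A,pose([.4653,.2666,.057],[np.pi,0,y]),8)
a=cv2.imread("pics/w3.png");cv2.imwrite("pics/w3c.png",cv2.resize(a[100:400,160:480],(640,600)))
```

```text
[[[-0.0,0.0,0.52],[0.0,0.0,0.0]],[[-0.0,0.0,0.52],[0.0,0.0,0.0]],[[-0.0,0.0,0.52],[0.0,0.0,0.0]],[[-0.0,0.0,0.52],[0.0,0.0,0.0]],[[-0.0,0.0,0.52],[0.0,0.0,0.0]],[[-0.0,0.0,0.52],[0.0,0.0,0.0]],[[-0.0,0.0,0.52],[0.0,0.0,0.0]],[[-0.0,0.0,0.52],[0.0,0.0,0.0]]]
```

View pics/w3c.png

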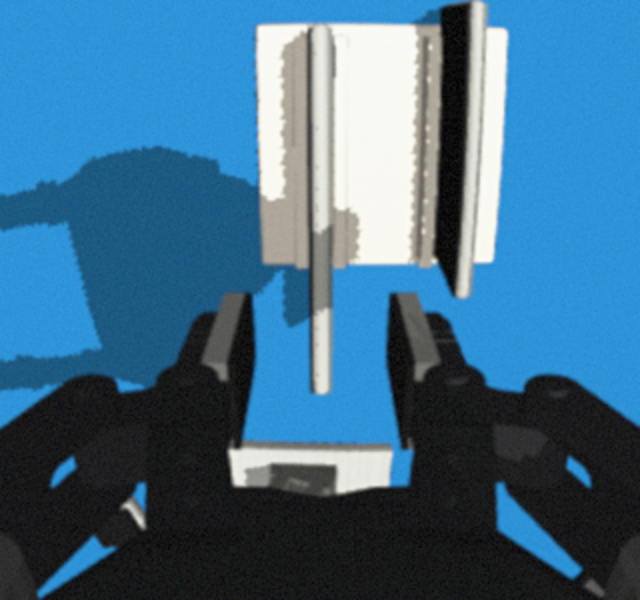

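The larger phone's edge runs straight down at column 320, from y 27 to 392 in the crop, centred between the fingertips (about 240 and 400). The small phone is clear to the right. I'll triangulate the ends, then descend.

Run:
```python
from h import *
w1,w3=load("w1"),load("w3");f=lambda p:np.array(p)/4+[280,10]-.4
k=lambda p:np.array(p)/2+[160,100]-.3
a=tri([(w1,f((79,72))),(w3,k((320,27)))]);b=tri([(w1,f((213,583))),(w3,k((320,392)))]);print(a,b,(a[0]+b[0])/2,np.linalg.norm(a[0]-b[0]))
```

```text
(array([0.44680786, 0.33773186, 0.08437723]), [np.float64(0.42413918765065106), np.float64(0.42413918765065284)]) (array([0.48323124, 0.1954149 , 0.08297247]), [np.float64(0.10282272984643448), np.float64(0.10282272984643026)]) [0.46501955 0.26657338 0.08367485] 0.14691069602209786
```

Emit:
arm_command([
  [[0, 0, 0.6], [0, 0, 0]],
  [[0, 0, 0.6], [0, 0, 0]],
  [[0, 0, 0.6], [0, 0, 0]],
  [[0, 0, 0.6], [0, 0, 0]],
  [[0, 0, 0.6], [0, 0, 0]],
  [[0, 0, 0.6], [0, 0, 0]],
  [[0, 0, 0.4], [0, 0, 0]],
  [[0, 0, 0], [0, 0, 0]],
])

```text
time_s: 4.22
tcp_pos: [0.4648, 0.265, 0.0595]
eef_rot: [-3.139, 0.0, 1.82]
wrist_force: [-0.4, -0.2, -0.2]
gripper_width: 0.399
grip_force: 0.0
```

Emit:
arm_command([
  [[0, 0, 0], [0, 0, 0]],
  [[0, 0, 0], [0, 0, 0]],
  [[0, 0, 0], [0, 0, 0]],
  [[0, 0, 0], [0, 0, 0]],
  [[0, 0, 0], [0, 0, 0]],
  [[0, 0, 0], [0, 0, 0]],
  [[0, 0, 0], [0, 0, 0]],
  [[0, 0, 0], [0, 0, 0]],
], claw=-1, grip_force=40)

```text
time_s: 4.88
tcp_pos: [0.4664, 0.2661, 0.0619]
eef_rot: [3.139, -0.0, 1.821]
wrist_force: [-0.4, 0.0, 6.3]
gripper_width: 0.096
grip_force: 42.4
```

Emit:
arm_command([
  [[0, 0, -0.6], [0, 0, 0]],
  [[0, 0, -0.6], [0, 0, 0]],
  [[0, 0, -0.6], [0, 0, 0]],
  [[0, 0, -0.6], [0, 0, 0]],
  [[0, 0, -0.6], [0, 0, 0]],
  [[0, 0, -0.6], [0, 0, 0]],
  [[0, 0, 0], [0, 0, 0]],
  [[0, 0, 0], [0, 0, 0]],
])

```text
time_s: 5.55
tcp_pos: [0.4657, 0.266, 0.151]
eef_rot: [3.14, -0.0, 1.821]
wrist_force: [-0.7, 0.3, -1.4]
gripper_width: 0.097
grip_force: 41.3
```

Run:
```python
from h import *
A,o=now();print(A[:3,3],o["eef_rot"],o["gripper_width"]*85);snap("w4")
```

```text
[0.46572562 0.26603319 0.15102347] [ 3.14039784e+00 -2.78587345e-04  1.82137980e+00] 8.208525092456318
```

Run:
```python
from h import *
w2=load("w2");yw=np.radians(13.0);O=np.array([.5095,.0413,.028])
Rs=R.from_euler("z",yw).as_matrix()@R.from_euler("y",-.38).as_matrix()
print("slot z",Rs[:,2].round(3))
for n,x,z in [("floor",0,0),("wallL",-5.75,22),("wallR",5.75,22),("lipL",-11,33),("lipR",11,33)]:
    print(n,[((proj(w2,O+Rs@(np.array([x,y,z])/1e3))+.4-[295,130])*3+[465,0]).round(0).tolist() for y in (55,-55)])
# goal: tool z=-slot z, tool x = slot y, tool y=slot x
def goal(h,dy=0):
    T=np.eye(4);T[:3,:3]=np.c_[Rs[:,1],Rs[:,0],-Rs[:,2]];T[:3,3]=O+Rs@np.array([0,dy,h]);return T
A,_=now()
pre=goal(.05+.06); print(pre[:3,3],R.from_matrix(pre[:3,:3]).as_euler("xyz"))
straight(A,pre,14)
straight(pre,goal(.05),6)
```

```text
slot z [-0.361 -0.083  0.929]
floor [[609.0, 63.0], [658.0, 299.0]]
wallL [[580.0, 76.0], [633.0, 320.0]]
wallR [[606.0, 72.0], [658.0, 319.0]]
lipL [[559.0, 84.0], [615.0, 332.0]]
lipR [[610.0, 75.0], [663.0, 330.0]]
[0.46974448 0.03212172 0.13015311] [2.76159265 0.         1.79768913]
[[[-0.65,-0.15,0.06],[-0.26,-0.0,0.02]],[[-0.65,-0.15,0.05],[-0.26,-0.0,0.02]],[[-0.65,-0.15,0.05],[-0.26,-0.0,0.02]],[[-0.65,-0.15,0.05],[-0.26,-0.0,0.02]],[[-0.65,-0.15,0.04],[-0.26,-0.0,0.02]],[[-0.65,-0.15,0.04],[-0.26,-0.0,0.02]],[[-0.65,-0.15,0.03],[-0.26,-0.0,0.02]],[[-0.65,-0.15,0.03],[-0.26,-0.0,0.02]]]
[[[-0.65,-0.15,0.03],[-0.26,-0.0,0.02]],[[-0.65,-0.15,0.02],[-0.26,-0.0,0.02]],[[-0.65,-0.15,0.02],[-0.26,-0.0,0.02]],[[-0.65,-0.15,0.01],[-0.26,-0.0,0.02]],[[-0.65,-0.15,0.01],[-0.26,-0.0,0.02]],[[-0.65,-0.15,0.01],[-0.26,-0.0,0.02]]]
[[[0.0,-0.0,0.4],[0.0,0.0,0.0]],[[0.0,-0.0,0.4],[0.0,0.0,0.0]],[[0.0,-0.0,0.4],[0.0,0.0,0.0]],[[0.0,-0.0,0.4],[0.0,0.0,0.0]],[[0.0,-0.0,0.4],[0.0,0.0,0.0]],[[0.0,-0.0,0.4],[0.0,0.0,0.0]]]
```

Run:
```python
from h import *
b=cv2.imread("pics/w2.png");a=cv2.imread("pics/w4.png")
o=np.zeros((600,800,3),np.uint8)
t=cv2.resize(b[140:245,310:385],(428,600),interpolation=cv2.INTER_CUBIC);o[:,:428]=t
t=cv2.resize(a[60:400,220:430],(370,600));o[:,430:]=t
cv2.imwrite("pics/crop2.png",o)
```

```text
(no output)
```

View pics/crop2.png

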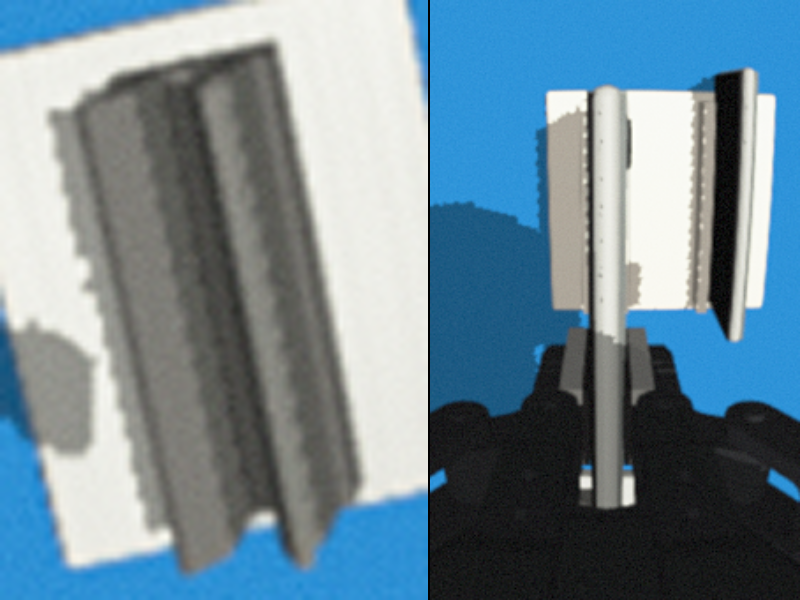

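Left tile: the observed lip edges, with far ends at (80,105) and (200,92) and near ends at (182,572) and (300,568), centre within about 1 mm of the prediction. Right tile: the phone hangs straight in the gripper at about column 605. I'll carry it to the slot.

Emit:
arm_command([
  [[-0.65, -0.15, 0.05], [-0.26, 0, 0.02]],
  [[-0.65, -0.15, 0.05], [-0.26, 0, 0.02]],
  [[-0.65, -0.15, 0.05], [-0.26, 0, 0.02]],
  [[-0.65, -0.15, 0.05], [-0.26, 0, 0.02]],
  [[-0.65, -0.15, 0.04], [-0.26, 0, 0.02]],
  [[-0.65, -0.15, 0.04], [-0.26, 0, 0.02]],
  [[-0.65, -0.15, 0.03], [-0.26, 0, 0.02]],
  [[-0.65, -0.15, 0.03], [-0.26, 0, 0.02]],
])

```text
time_s: 6.27
tcp_pos: [0.4677, 0.1319, 0.138]
eef_rot: [2.925, -0.002, 1.805]
wrist_force: [0.3, 0.0, -0.6]
gripper_width: 0.098
grip_force: 41.2
```

Emit:
arm_command([
  [[-0.65, -0.15, 0.03], [-0.26, 0, 0.02]],
  [[-0.65, -0.15, 0.02], [-0.26, 0, 0.02]],
  [[-0.65, -0.15, 0.02], [-0.26, 0, 0.02]],
  [[-0.65, -0.15, 0.01], [-0.26, 0, 0.02]],
  [[-0.65, -0.15, 0.01], [-0.26, 0, 0.02]],
  [[-0.65, -0.15, 0.01], [-0.26, 0, 0.02]],
  [[0, 0, 0], [0, 0, 0]],
  [[0, 0, 0], [0, 0, 0]],
])

```text
time_s: 6.93
tcp_pos: [0.4694, 0.0325, 0.1292]
eef_rot: [2.763, -0.007, 1.79]
wrist_force: [0.6, -0.5, -2.1]
gripper_width: 0.094
grip_force: 41.3
```

```bash
cat >> h.py <<'E'
O=np.array([.5095,.0413,.028])
Rs=R.from_euler("z",np.radians(13.0)).as_matrix()@R.from_euler("y",-.38).as_matrix()
def goal(h,dy=0,dx=0):
    T=np.eye(4);T[:3,:3]=np.c_[Rs[:,1],Rs[:,0],-Rs[:,2]];T[:3,3]=O+Rs@np.array([dx,dy,h]);return T
def inslot():
    A,o=now();print("slot xyz mm",(Rs.T@(A[:3,3]-O)*1e3).round(1),"rot err deg",np.degrees(R.from_matrix(goal(0)[:3,:3].T@A[:3,:3]).as_rotvec()).round(2),"t",o["time_s"],"F",o["wrist_force"].round(1),"w",(o["gripper_width"]*85).round(1))
    return A
E
python3 - <<'E'
from h import *
A=inslot(); snap("w5"); snap("s5","side"); straight(A,goal(.11),1)
E
```

```text
Traceback (most recent call last):
  File "h.py", line 59, in inslot
    A,o=now();print("slot xyz mm",(Rs.T@(A[:3,3]-O)*1e3).round(1),"rot err deg",np.degrees(R.from_matrix(goal(0)[:3,:3].T@A[:3,:3]).as_rotvec()).round(2),"t",o["time_s"],"F",o["wrist_force"].round(1),"w",(o["gripper_width"]*85).round(1))
                                                                                                                                                                                                            ^^^^^^^^^^^^^^^^^^^^^^^^^^^^^
AttributeError: 'float' object has no attribute 'round'
```

Emit:
arm_command([
  [[0, 0, 0.3], [0, 0, 0]],
  [[0, 0, 0.3], [0, 0, 0]],
  [[0, 0, 0.3], [0, 0, 0]],
  [[0, 0, 0.3], [0, 0, 0]],
  [[0, 0, 0.3], [0, 0, 0]],
  [[0, 0, 0.3], [0, 0, 0]],
  [[0, 0, 0], [0, 0, 0]],
  [[0, 0, 0], [0, 0, 0]],
])

```text
time_s: 7.6
tcp_pos: [0.4865, 0.0372, 0.0879]
eef_rot: [2.762, -0.006, 1.793]
wrist_force: [0.3, -0.1, -2.1]
gripper_width: 0.097
grip_force: 41.2
```

```bash
sed -i 's/(o\["gripper_width"\]\*85).round(1)/round(float(o["gripper_width"])*85,1)/' h.py
python3 - <<'E'
from h import *
A=inslot();snap("w5"); straight(A,goal(.05),5)
E
```

```text
slot xyz mm [ 0.6  1.2 64.3] rot err deg [0.   0.23 0.38] t 7.6 F [ 0.3 -0.1 -2.1] w 8.2
[[[-0.01,-0.0,0.11],[-0.0,-0.01,-0.01]],[[-0.01,-0.0,0.11],[-0.0,-0.01,-0.01]],[[-0.01,-0.0,0.11],[-0.0,-0.01,-0.01]],[[-0.01,-0.0,0.11],[-0.0,-0.01,-0.01]],[[-0.01,-0.0,0.11],[-0.0,-0.01,-0.01]]]
```

Emit:
arm_command([
  [[0, 0, 0.15], [0, 0, 0]],
  [[0, 0, 0.15], [0, 0, 0]],
  [[0, 0, 0.12], [0, 0, 0]],
  [[0, 0, 0.06], [0, 0, 0]],
  [[0, 0, 0.06], [0, 0, 0]],
  [[0, 0, 0], [0, 0, 0]],
])

```text
time_s: 8.15
tcp_pos: [0.4916, 0.0382, 0.0758]
eef_rot: [2.761, -0.006, 1.793]
wrist_force: [-0.5, 0.3, -2.4]
gripper_width: 0.094
grip_force: 41.3
```

```bash
python3 -c "
from h import *
inslot()"
```

```text
slot xyz mm [ 0.9  1.  51.1] rot err deg [-0.05  0.2   0.39] t 8.15 F [-0.5  0.3 -2.4] w 8.0
```

Emit:
arm_command([
  [[0, 0, 0.04], [0, 0, 0]],
  [[0, 0, 0.04], [0, 0, 0]],
  [[0, 0, 0], [0, 0, 0]],
])

```text
time_s: 8.4
tcp_pos: [0.492, 0.0385, 0.0748]
eef_rot: [2.76, -0.006, 1.793]
wrist_force: [-7.6, -0.6, 9.2]
gripper_width: 0.096
grip_force: 43.2
```

```bash
python3 -c "
from h import *
inslot()"
```

```text
slot xyz mm [ 1.   1.2 50. ] rot err deg [-0.1   0.2   0.35] t 8.4 F [-7.6 -0.6  9.2] w 8.2
```

Emit:
arm_command([
  [[0, 0, 0], [0, 0, 0]],
  [[0, 0, 0], [0, 0, 0]],
  [[0, 0, 0], [0, 0, 0]],
  [[0, 0, -0.3], [0, 0, 0]],
  [[0, 0, -0.8], [0, 0, 0]],
  [[0, 0, -1], [0, 0, 0]],
  [[0, 0, -1], [0, 0, 0]],
  [[0, 0, -1], [0, 0, 0]],
], claw=-0.4)

```text
time_s: 9.07
tcp_pos: [0.4545, 0.0291, 0.1706]
eef_rot: [2.761, -0.005, 1.792]
wrist_force: [1.5, -1.0, -0.0]
gripper_width: 0.299
grip_force: 0.0
```

Run:
```python
from h import *
A=inslot(); snap("w6");snap("s6","side");snap("c6","scene")
straight(A,pose([.47,-.35,.28],[np.pi,0,np.radians(90)]),18)
```

```text
slot xyz mm [  0.6   0.5 153.3] rot err deg [-0.04  0.15  0.39] t 9.0667 F [ 1.5 -1.  -0. ] w 25.4
[[[-0.83,-0.05,-0.29],[0.2,-0.02,0.12]],[[-0.83,-0.04,-0.28],[0.2,-0.02,0.12]],[[-0.83,-0.04,-0.28],[0.2,-0.02,0.12]],[[-0.83,-0.04,-0.28],[0.2,-0.02,0.12]],[[-0.83,-0.03,-0.27],[0.2,-0.02,0.12]],[[-0.83,-0.03,-0.27],[0.2,-0.02,0.12]],[[-0.84,-0.02,-0.27],[0.2,-0.02,0.12]],[[-0.84,-0.02,-0.27],[0.2,-0.02,0.12]]]
[[[-0.84,-0.01,-0.26],[0.2,-0.02,0.12]],[[-0.84,-0.01,-0.26],[0.2,-0.02,0.12]],[[-0.84,-0.0,-0.26],[0.2,-0.02,0.12]],[[-0.84,-0.0,-0.26],[0.2,-0.02,0.12]],[[-0.84,0.0,-0.25],[0.2,-0.02,0.12]],[[-0.84,0.01,-0.25],[0.2,-0.02,0.12]],[[-0.84,0.01,-0.25],[0.2,-0.02,0.12]],[[-0.84,0.02,-0.25],[0.2,-0.02,0.12]]]
[[[-0.84,0.02,-0.25],[0.2,-0.02,0.12]],[[-0.84,0.03,-0.24],[0.2,-0.02,0.12]]]
```

Emit:
arm_command([
  [[-0.83, -0.05, -0.29], [0.2, -0.02, 0.12]],
  [[-0.83, -0.04, -0.28], [0.2, -0.02, 0.12]],
  [[-0.83, -0.04, -0.28], [0.2, -0.02, 0.12]],
  [[-0.83, -0.04, -0.28], [0.2, -0.02, 0.12]],
  [[-0.83, -0.03, -0.27], [0.2, -0.02, 0.12]],
  [[-0.83, -0.03, -0.27], [0.2, -0.02, 0.12]],
  [[-0.84, -0.02, -0.27], [0.2, -0.02, 0.12]],
  [[-0.84, -0.02, -0.27], [0.2, -0.02, 0.12]],
])

```text
time_s: 9.88
tcp_pos: [0.4618, -0.1402, 0.2168]
eef_rot: [2.932, -0.02, 1.691]
wrist_force: [1.6, 0.6, -0.5]
gripper_width: 0.302
grip_force: 0.0
```

Emit:
arm_command([
  [[-0.84, -0.01, -0.26], [0.2, -0.02, 0.12]],
  [[-0.84, -0.01, -0.26], [0.2, -0.02, 0.12]],
  [[-0.84, 0, -0.26], [0.2, -0.02, 0.12]],
  [[-0.84, 0, -0.26], [0.2, -0.02, 0.12]],
  [[-0.84, 0, -0.25], [0.2, -0.02, 0.12]],
  [[-0.84, 0.01, -0.25], [0.2, -0.02, 0.12]],
  [[-0.84, 0.01, -0.25], [0.2, -0.02, 0.12]],
  [[-0.84, 0.02, -0.25], [0.2, -0.02, 0.12]],
], claw=1)

```text
time_s: 10.55
tcp_pos: [0.4684, -0.3092, 0.2637]
eef_rot: [3.101, -0.017, 1.589]
wrist_force: [-0.8, -0.2, 0.0]
gripper_width: 0.997
grip_force: 0.0
```

Emit:
arm_command([
  [[-0.84, 0.02, -0.25], [0.2, -0.02, 0.12]],
  [[-0.84, 0.03, -0.24], [0.2, -0.02, 0.12]],
  [[0, 0, 0], [0, 0, 0]],
  [[0, 0, 0], [0, 0, 0]],
  [[0, 0, 0], [0, 0, 0]],
])

```text
time_s: 10.97
tcp_pos: [0.4697, -0.3496, 0.2752]
eef_rot: [-3.141, -0.014, 1.565]
wrist_force: [-0.2, 0.4, -0.2]
gripper_width: 0.996
grip_force: 0.0
```

Run:
```python
from h import *
A,o=now();print(A[:3,3],o["eef_rot"]); snap("w7")
```

```text
[ 0.46970775 -0.34962474  0.27516037] [-3.14085664 -0.01363448  1.56505075]
```

Emit:
arm_command([
  [[-0.3, 0.9, 0], [0, 0, 0]],
  [[-0.3, 0.9, 0], [0, 0, 0]],
  [[-0.3, 0.9, 0], [0, 0, 0]],
  [[0, 0, 0], [0, 0, 0]],
  [[0, 0, 0], [0, 0, 0]],
  [[0, 0, 0], [0, 0, 0]],
])

```text
time_s: 11.52
tcp_pos: [0.5367, -0.3723, 0.2761]
eef_rot: [-3.141, -0.012, 1.566]
wrist_force: [-0.9, -0.7, 0.5]
gripper_width: 0.998
grip_force: 0.0
```

Run:
```python
from h import *
A,o=now();print(A[:3,3],o["eef_rot"],o["time_s"]); snap("w8")
# crop 130x150 around clamp in both
cs=[]
for n in ("w7","w8"):
    u,v=proj(load(n),[.485,-.255,.08]).astype(int);u0=max(u-66,0);v0=max(v-75,0);print(n,u0,v0)
    a=cv2.imread(f"pics/{n}.png")[v0:v0+150,u0:u0+132];cs.append(cv2.resize(a,(396,450),interpolation=cv2.INTER_CUBIC))
cv2.imwrite("pics/crop3.png",np.hstack(cs))
```

```text
[ 0.53670572 -0.37234235  0.2760982 ] [-3.14126088 -0.0122625   1.5656483 ] 11.5167
w7 267 21
w8 205 1
```

View pics/crop3.png

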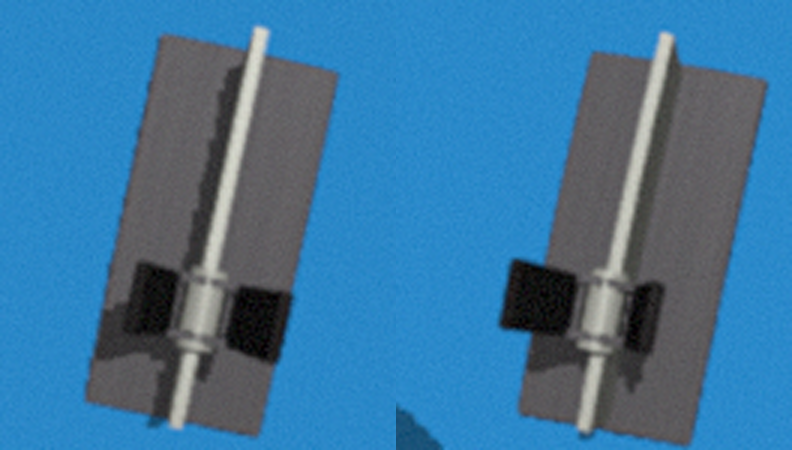

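Two wrist views of the clamp on its rail. The pin is at about (202,310) in the left tile and (600,311) in the right tile. The rail's top edge runs from (261,30) to (177,427) on the left and from (666,36) to (585,430) on the right. The handles' outer top edges are at (140,262)-(126,330) and (291,293)-(277,362) on the left, (515,260)-(501,328) and (663,284)-(650,352) on the right.

```bash
cat > m2.py <<'E'
from h import *
a,b=load("w7"),load("w8")
fa=lambda p:np.array(p)/3+[267,21]-.33
fb=lambda p:(np.array(p)-[396,0])/3+[205,1]-.33
P={}
for k,p,q in [("pin",(203,310),(601,311)),("rail+",(261,30),(666,36)),("rail-",(177,427),(585,430)),
 ("hL1",(140,262),(515,260)),("hL2",(126,330),(501,328)),("hR1",(291,293),(663,284)),("hR2",(277,362),(650,352))]:
    x,e=tri([(a,fa(p)),(b,fb(q))]);P[k]=x;print(k,x.round(4),np.round(e,2))
d=P["rail+"]-P["rail-"];print("rail len",np.linalg.norm(d),"yaw",np.degrees(np.arctan2(-d[0],d[1])),"mid",(P["rail+"]+P["rail-"])/2)
r=[atz(a,fa(p),.064) for p in [(261,30),(177,427)]];d=r[0]-r[1];print("rail@.064",r,np.linalg.norm(d),np.degrees(np.arctan2(-d[0],d[1])))
h=(P["hL1"]+P["hL2"]+P["hR1"]+P["hR2"])/4;print("handles",h,"w",np.linalg.norm((P["hL1"]+P["hL2"]-P["hR1"]-P["hR2"])/2))
E
python3 m2.py
```

```text
pin [ 0.4855 -0.2857  0.0757] [0.09 0.09]
rail+ [ 0.5086 -0.1758  0.063 ] [0.04 0.04]
rail- [ 0.4762 -0.3311  0.0622] [0.01 0.01]
hL1 [ 0.4636 -0.2692  0.1174] [0.11 0.11]
hL2 [ 0.4589 -0.2913  0.119 ] [0.35 0.35]
hR1 [ 0.5119 -0.2791  0.1172] [0.28 0.28]
hR2 [ 0.5075 -0.3013  0.1184] [0.05 0.05]
rail len 0.15859641897694932 yaw -11.760459749882058 mid [ 0.4924095  -0.25345735  0.06260999]
rail@.064 [array([ 0.50847636, -0.17607244,  0.064     ]), array([ 0.47621821, -0.33081339,  0.064     ])] 0.15806754472431184 -11.775548945752027
handles [ 0.48549618 -0.28521837  0.11799438] w 0.049486320603313635
```

All checks fit: rail length 158.6 of 160 mm, rail top at 0.063 m against 0.064, handle span about 50 mm, handle tops at 0.118 m against 0.121.

Run:
```python
from h import *
A,_=now();B=pose([.4855,-.2855,.17],[np.pi,0,np.radians(78.2)]);straight(A,B,8)
```

```text
[[[0.43,-0.26,0.54],[-0.0,-0.01,0.24]],[[0.42,-0.27,0.54],[-0.0,-0.01,0.24]],[[0.42,-0.28,0.54],[-0.0,-0.01,0.24]],[[0.41,-0.29,0.54],[-0.0,-0.01,0.24]],[[0.4,-0.3,0.54],[-0.0,-0.01,0.24]],[[0.4,-0.31,0.53],[-0.0,-0.01,0.24]],[[0.39,-0.32,0.53],[-0.0,-0.01,0.24]],[[0.38,-0.33,0.53],[-0.0,-0.01,0.24]]]
```

Emit:
arm_command([
  [[0.43, -0.26, 0.54], [0, -0.01, 0.24]],
  [[0.42, -0.27, 0.54], [0, -0.01, 0.24]],
  [[0.42, -0.28, 0.54], [0, -0.01, 0.24]],
  [[0.41, -0.29, 0.54], [0, -0.01, 0.24]],
  [[0.4, -0.3, 0.54], [0, -0.01, 0.24]],
  [[0.4, -0.31, 0.53], [0, -0.01, 0.24]],
  [[0.39, -0.32, 0.53], [0, -0.01, 0.24]],
  [[0.38, -0.33, 0.53], [0, -0.01, 0.24]],
])

```text
time_s: 12.23
tcp_pos: [0.4848, -0.285, 0.17]
eef_rot: [-3.141, -0.003, 1.362]
wrist_force: [0.2, -0.3, -0.4]
gripper_width: 1.0
grip_force: 0.0
```

Emit:
arm_command([
  [[0, 0, 0], [0, 0, 0]],
  [[0, 0, 0], [0, 0, 0]],
  [[0, 0, 0], [0, 0, 0]],
])

```text
time_s: 12.48
tcp_pos: [0.4865, -0.2867, 0.1712]
eef_rot: [3.14, -0.002, 1.364]
wrist_force: [-0.1, -0.8, -0.9]
gripper_width: 0.997
grip_force: 0.0
```

Run:
```python
from h import *
A,_=now();straight(A,pose([.4855,-.2855,.086],[np.pi,0,np.radians(78.2)]),6)
```

```text
[[[0.01,-0.01,0.57],[0.0,-0.0,-0.0]],[[0.01,-0.01,0.57],[0.0,-0.0,-0.0]],[[0.01,-0.01,0.57],[0.0,-0.0,-0.0]],[[0.01,-0.01,0.57],[0.0,-0.0,-0.0]],[[0.01,-0.01,0.57],[0.0,-0.0,-0.0]],[[0.01,-0.01,0.57],[0.0,-0.0,-0.0]]]
```

Emit:
arm_command([
  [[0.01, -0.01, 0.57], [0, 0, 0]],
  [[0.01, -0.01, 0.57], [0, 0, 0]],
  [[0.01, -0.01, 0.57], [0, 0, 0]],
  [[0.01, -0.01, 0.57], [0, 0, 0]],
  [[0.01, -0.01, 0.57], [0, 0, 0]],
  [[0.01, -0.01, 0.57], [0, 0, 0]],
  [[0, 0, 0], [0, 0, 0]],
  [[0, 0, 0], [0, 0, 0]],
])

```text
time_s: 13.15
tcp_pos: [0.4852, -0.2845, 0.0847]
eef_rot: [-3.141, -0.003, 1.364]
wrist_force: [-0.1, -0.3, 0.4]
gripper_width: 1.001
grip_force: 0.0
```

Emit:
arm_command([
  [[0, 0, 0], [0, 0, 0]],
  [[0, 0, 0], [0, 0, 0]],
  [[0, 0, 0], [0, 0, 0]],
  [[0, 0, 0], [0, 0, 0]],
  [[0, 0, 0], [0, 0, 0]],
  [[0, 0, 0], [0, 0, 0]],
  [[0, 0, 0], [0, 0, 0]],
  [[0, 0, 0], [0, 0, 0]],
], claw=-1, grip_force=30)

```text
time_s: 13.82
tcp_pos: [0.4861, -0.285, 0.0874]
eef_rot: [3.138, -0.0, 1.364]
wrist_force: [-2.3, 0.8, 15.6]
gripper_width: 0.323
grip_force: 29.5
```

Emit:
arm_command([
  [[0, 0, -0.3], [0, 0, 0]],
  [[0, 0, -0.6], [0, 0, 0]],
  [[0, 0, -0.8], [0, 0, 0]],
  [[0, 0, -0.8], [0, 0, 0]],
  [[0, 0, -0.8], [0, 0, 0]],
  [[0, 0, -0.5], [0, 0, 0]],
  [[0, 0, 0], [0, 0, 0]],
  [[0, 0, 0], [0, 0, 0]],
])

```text
time_s: 14.48
tcp_pos: [0.4851, -0.2842, 0.1799]
eef_rot: [3.141, -0.002, 1.364]
wrist_force: [0.2, -0.7, -1.3]
gripper_width: 0.317
grip_force: 30.6
```

Run:
```python
from h import *
A,o=now();print(A[:3,3],o["eef_rot"],o["gripper_width"]*85); 
B=pose([.42,.0,.24],[np.pi-.2,0,np.radians(92)]);straight(A,B,16)
G=goal(.074+.007+.0164+.06);print(G[:3,3],R.from_matrix(G[:3,:3]).as_euler("xyz"))
snap("w9");snap("s9","side");snap("c9","scene")
a=cv2.imread("pics/w9.png")[130:400,200:440]
s=cv2.imread("pics/s6.png");c=cv2.imread("pics/c6.png")
u,v=proj(cam("side"),O).astype(int);s=s[v-50:v+25,u-44:u+44]
u,v=proj(cam("scene"),O).astype(int);c=c[v-50:v+25,u-44:u+44]
o=np.zeros((600,800,3),np.uint8)
o[:,:448]=cv2.resize(a,(448,600)) if 0 else cv2.resize(a[:,20:220],(448,600))
o[:300,448:]=cv2.resize(s,(352,300),interpolation=2);o[300:,448:]=cv2.resize(c,(352,300),interpolation=2)
cv2.imwrite("pics/crop4.png",o)
```

```text
[ 0.48507012 -0.28421449  0.17985598] [ 3.14112177e+00 -2.43183509e-03  1.36384571e+00] 26.940534255371766
[[[0.66,-0.31,-0.15],[-0.12,0.01,-0.14]],[[0.67,-0.29,-0.15],[-0.12,0.01,-0.14]],[[0.67,-0.28,-0.15],[-0.12,0.01,-0.14]],[[0.68,-0.27,-0.16],[-0.12,0.01,-0.14]],[[0.68,-0.26,-0.16],[-0.12,0.01,-0.14]],[[0.68,-0.24,-0.16],[-0.12,0.01,-0.14]],[[0.69,-0.23,-0.16],[-0.12,0.01,-0.14]],[[0.69,-0.22,-0.17],[-0.12,0.01,-0.14]]]
[[[0.7,-0.21,-0.17],[-0.12,0.01,-0.14]],[[0.7,-0.19,-0.17],[-0.12,0.01,-0.14]],[[0.7,-0.18,-0.17],[-0.12,0.01,-0.14]],[[0.7,-0.17,-0.17],[-0.12,0.01,-0.14]],[[0.71,-0.16,-0.17],[-0.12,0.01,-0.14]],[[0.71,-0.14,-0.17],[-0.12,0.01,-0.14]],[[0.71,-0.13,-0.17],[-0.12,0.01,-0.14]],[[0.71,-0.12,-0.17],[-0.12,0.01,-0.14]]]
[0.45261347 0.02816671 0.17417181] [2.76159265 0.         1.79768913]
```

View pics/crop4.png

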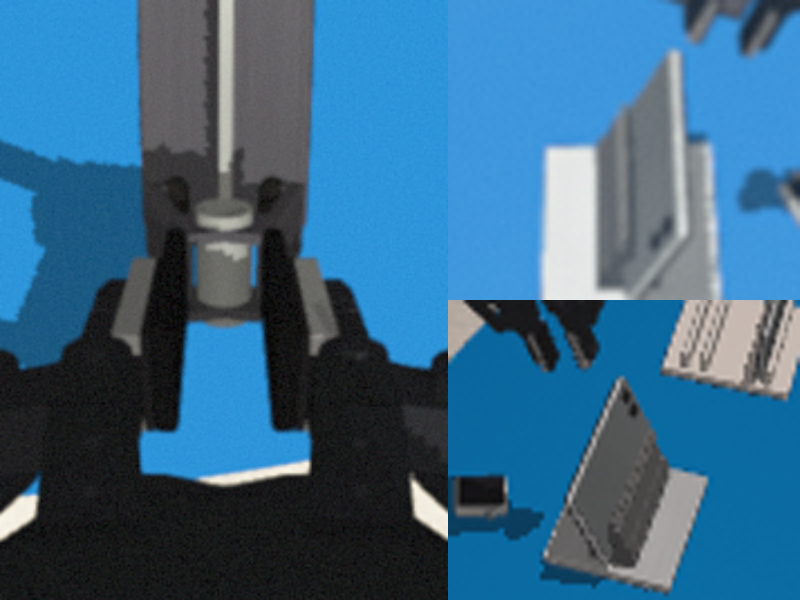

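The left tile shows the clamp held symmetric and straight, with the pin at about (223,250) and the handles parallel, above the rail. The right tiles show the phone standing in the leaning slot with the fingers away. I'll carry the clamp above the phone and measure its top edge there.

Run:
```python
from h import *
A,o=now(); straight(A,goal(.187),16)
```

```text
[[[0.74,-0.26,-0.06],[-0.22,0.05,-0.26]],[[0.74,-0.24,-0.06],[-0.22,0.05,-0.26]],[[0.75,-0.22,-0.06],[-0.22,0.05,-0.26]],[[0.75,-0.2,-0.06],[-0.22,0.05,-0.26]],[[0.76,-0.18,-0.06],[-0.22,0.05,-0.26]],[[0.76,-0.16,-0.06],[-0.22,0.05,-0.26]],[[0.77,-0.13,-0.06],[-0.22,0.05,-0.26]],[[0.77,-0.11,-0.06],[-0.22,0.05,-0.26]]]
[[[0.78,-0.09,-0.06],[-0.22,0.05,-0.26]],[[0.78,-0.07,-0.06],[-0.22,0.05,-0.26]],[[0.78,-0.04,-0.05],[-0.22,0.05,-0.26]],[[0.78,-0.02,-0.05],[-0.22,0.05,-0.26]],[[0.78,0.0,-0.05],[-0.22,0.05,-0.26]],[[0.78,0.02,-0.04],[-0.22,0.05,-0.26]],[[0.78,0.04,-0.04],[-0.22,0.05,-0.26]],[[0.78,0.07,-0.03],[-0.22,0.05,-0.26]]]
```

Emit:
arm_command([
  [[0.74, -0.26, -0.06], [-0.22, 0.05, -0.26]],
  [[0.74, -0.24, -0.06], [-0.22, 0.05, -0.26]],
  [[0.75, -0.22, -0.06], [-0.22, 0.05, -0.26]],
  [[0.75, -0.2, -0.06], [-0.22, 0.05, -0.26]],
  [[0.76, -0.18, -0.06], [-0.22, 0.05, -0.26]],
  [[0.76, -0.16, -0.06], [-0.22, 0.05, -0.26]],
  [[0.77, -0.13, -0.06], [-0.22, 0.05, -0.26]],
  [[0.77, -0.11, -0.06], [-0.22, 0.05, -0.26]],
])

```text
time_s: 15.3
tcp_pos: [0.4627, -0.1285, 0.1902]
eef_rot: [2.955, -0.026, 1.585]
wrist_force: [1.2, 0.1, -1.2]
gripper_width: 0.315
grip_force: 30.6
```

Emit:
arm_command([
  [[0.78, -0.09, -0.06], [-0.22, 0.05, -0.26]],
  [[0.78, -0.07, -0.06], [-0.22, 0.05, -0.26]],
  [[0.78, -0.04, -0.05], [-0.22, 0.05, -0.26]],
  [[0.78, -0.02, -0.05], [-0.22, 0.05, -0.26]],
  [[0.78, 0, -0.05], [-0.22, 0.05, -0.26]],
  [[0.78, 0.02, -0.04], [-0.22, 0.05, -0.26]],
  [[0.78, 0.04, -0.04], [-0.22, 0.05, -0.26]],
  [[0.78, 0.07, -0.03], [-0.22, 0.05, -0.26]],
])

```text
time_s: 15.97
tcp_pos: [0.4407, 0.0259, 0.2024]
eef_rot: [2.767, -0.005, 1.806]
wrist_force: [-0.3, 0.2, -0.4]
gripper_width: 0.319
grip_force: 30.6
```

Emit:
arm_command([
  [[0, 0, 0], [0, 0, 0]],
  [[0, 0, 0], [0, 0, 0]],
  [[0, 0, 0], [0, 0, 0]],
])

```text
time_s: 16.22
tcp_pos: [0.4417, 0.0246, 0.2029]
eef_rot: [2.767, -0.004, 1.805]
wrist_force: [0.5, 0.3, -0.4]
gripper_width: 0.316
grip_force: 30.6
```

Run:
```python
from h import *
A=inslot(); snap("w10"); straight(A,goal(.187),2)
def tile(n,u0,v0,w,h,k):
    return cv2.resize(cv2.imread(f"pics/{n}.png")[v0:v0+h,u0:u0+w],None,fx=k,fy=k,interpolation=cv2.INTER_CUBIC)
for n in ("w6","w10"):
    print(n,[proj(load(n),O+Rs@np.array(p)).round(1).tolist() for p in ([0,.075,.074],[0,-.075,.074],[-.0045,.075,.074],[.0045,.075,.074])])
o=np.hstack([tile("w6",256,150,100,150,4),tile("w10",256,120,100,150,4)]);print(o.shape)
cv2.imwrite("pics/crop5.png",o)
```

```text
slot xyz mm [  0.   -1.  188.4] rot err deg [ 0.31  0.37 -0.28] t 16.2167 F [ 0.5  0.3 -0.4] w 26.9
[[[0.02,-0.0,0.03],[-0.03,-0.03,0.02]],[[0.02,-0.0,0.03],[-0.03,-0.03,0.02]]]
w6 [[319.3, 112.2], [320.5, 297.2], [312.9, 112.3], [325.7, 112.2]]
w10 [[321.9, 111.1], [320.8, 275.9], [316.4, 111.0], [327.5, 111.1]]
(600, 800, 3)
```

Run:
```python
from h import *
def tile(n,u0,v0,w,h): return cv2.resize(cv2.imread(f"pics/{n}.png")[v0:v0+h,u0:u0+w],(400,600),interpolation=cv2.INTER_CUBIC)
cv2.imwrite("pics/crop5.png",np.hstack([tile("w6",250,96,140,210),tile("w10",250,96,140,210)]))
```

```text
(no output)
```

View pics/crop5.png

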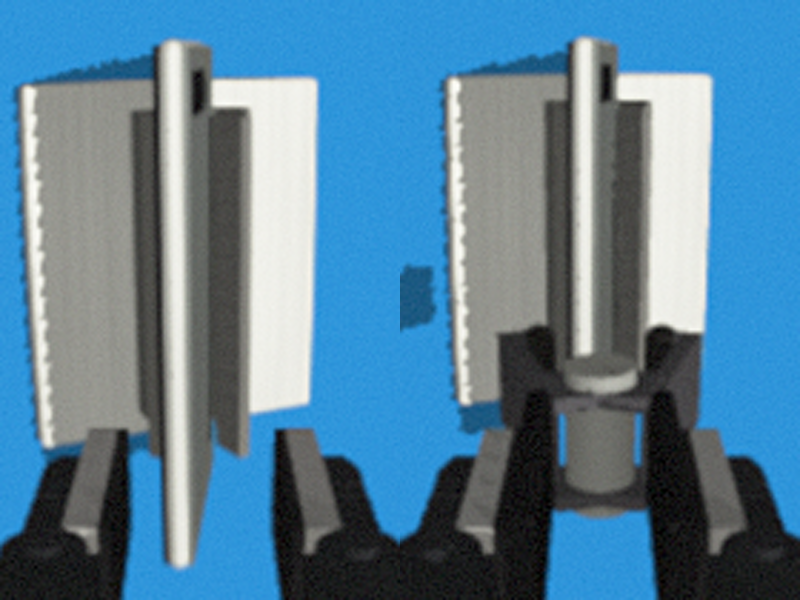

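The left tile shows the phone's top edge at column 172 far and 180 near, against 198 and 201 predicted for the slot axis, so its top leans about 6 mm further towards the robot. That is the slack in the slot, about 0.10 rad. The right tile agrees, with the edge at 182 and the clamp centred at 200. I'll align the clamp to the phone as it actually leans.

```bash
cat >> h.py <<'E'
dl=.10; Rp=Rs@R.from_euler("y",-dl).as_matrix(); Op=O+Rs@np.array([.0012,.001,.0004])
def cg(h,dx=0):
    T=np.eye(4);T[:3,:3]=np.c_[Rp[:,1],Rp[:,0],-Rp[:,2]];T[:3,3]=Op+Rp@np.array([dx,0,h]);return T
def inph():
    A,o=now();print("phone xyz mm",(Rp.T@(A[:3,3]-Op)*1e3).round(1),"rot",np.degrees(R.from_matrix(cg(0)[:3,:3].T@A[:3,:3]).as_rotvec()).round(2),"t",o["time_s"],"F phone axes",(Rp.T@o["wrist_force"]).round(1),"w",round(float(o["gripper_width"])*85,1));return A
E
python3 - <<'E'
from h import *
for n in ("w6","w10"): print([proj(load(n),Op+Rp@np.array(p)).round(1).tolist() for p in ([0,.074,.074],[0,-.074,.074])])
A=inph(); straight(A,cg(.1574),4)
E
```

```text
[[310.5, 112.3], [313.1, 295.3]]
[[314.4, 111.0], [314.2, 274.0]]
phone xyz mm [ 17.7  -2.3 187.1] rot [ 6.03  0.37 -0.23] t 16.2667 F phone axes [-0.3 -0.9 -0.9] w 27.1
[[[0.02,-0.15,0.31],[-0.25,-0.02,0.01]],[[0.02,-0.15,0.31],[-0.25,-0.02,0.01]],[[0.02,-0.16,0.31],[-0.25,-0.02,0.01]],[[0.02,-0.17,0.3],[-0.25,-0.02,0.01]]]
```

The leaning model now reproduces the measured pixels within 0.5 px.

Emit:
arm_command([
  [[0.02, -0.15, 0.31], [-0.25, -0.02, 0.01]],
  [[0.02, -0.15, 0.31], [-0.25, -0.02, 0.01]],
  [[0.02, -0.16, 0.31], [-0.25, -0.02, 0.01]],
  [[0.02, -0.17, 0.3], [-0.25, -0.02, 0.01]],
  [[0, 0, 0], [0, 0, 0]],
  [[0, 0, 0], [0, 0, 0]],
  [[0, 0, 0], [0, 0, 0]],
])

```text
time_s: 16.85
tcp_pos: [0.4399, 0.0258, 0.1693]
eef_rot: [2.661, 0.002, 1.797]
wrist_force: [0.4, -0.5, -0.4]
gripper_width: 0.317
grip_force: 30.6
```

Run:
```python
from h import *
A=inph(); straight(A,cg(.1574),1); straight(A,cg(.102),8)
```

```text
phone xyz mm [  0.8  -0.4 157.9] rot [-0.02 -0.13  0.  ] t 16.85 F phone axes [ 0.1 -0.6 -0.5] w 26.9
[[[0.02,-0.03,0.02],[0.0,0.02,-0.0]]]
[[[0.0,-0.0,0.28],[0.0,0.0,-0.0]],[[0.0,-0.0,0.28],[0.0,0.0,-0.0]],[[0.0,-0.0,0.28],[0.0,0.0,-0.0]],[[0.0,-0.0,0.28],[0.0,0.0,-0.0]],[[0.0,-0.0,0.28],[0.0,0.0,-0.0]],[[0.0,-0.0,0.28],[0.0,0.0,-0.0]],[[0.0,-0.0,0.28],[0.0,0.0,-0.0]],[[0.0,-0.0,0.28],[0.0,0.0,-0.0]]]
```

Emit:
arm_command([
  [[0, -0.02, 0.28], [0, 0, 0]],
  [[0, -0.01, 0.28], [0, 0, 0]],
  [[0, 0, 0.28], [0, 0, 0]],
  [[0, 0, 0.28], [0, 0, 0]],
  [[0, 0, 0.28], [0, 0, 0]],
  [[0, 0, 0.28], [0, 0, 0]],
  [[0, 0, 0.28], [0, 0, 0]],
  [[0, 0, 0.26], [0, 0, 0]],
])

```text
time_s: 17.52
tcp_pos: [0.4637, 0.0322, 0.1182]
eef_rot: [2.662, 0.001, 1.798]
wrist_force: [0.8, 0.8, -0.2]
gripper_width: 0.316
grip_force: 30.6
```

Emit:
arm_command([
  [[0, 0, 0], [0, 0, 0]],
  [[0, 0, 0], [0, 0, 0]],
])

```text
time_s: 17.68
tcp_pos: [0.4633, 0.0323, 0.1185]
eef_rot: [2.663, 0.001, 1.798]
wrist_force: [-0.1, 0.6, -0.8]
gripper_width: 0.315
grip_force: 30.6
```

```bash
python3 -c "
from h import *
inph()"
```

```text
phone xyz mm [ -1.2   0.6 101.7] rot [ 0.07 -0.04 -0.03] t 17.6833 F phone axes [-0.3  0.6 -0.7] w 26.8
```

Emit:
arm_command([
  [[0, 0.02, 0.05], [0, 0, 0]],
  [[0, 0.02, 0.05], [0, 0, 0]],
  [[0, 0, 0.05], [0, 0, 0]],
  [[0, 0, 0], [0, 0, 0]],
  [[0, 0, 0], [0, 0, 0]],
])

```text
time_s: 18.1
tcp_pos: [0.4661, 0.0326, 0.1164]
eef_rot: [2.661, 0.002, 1.798]
wrist_force: [-0.0, -0.1, -0.6]
gripper_width: 0.317
grip_force: 30.6
```

```bash
python3 -c "
from h import *
inph()"
```

```text
phone xyz mm [ 0.3  0.3 98.6] rot [-0.02 -0.09 -0.04] t 18.1 F phone axes [-0.3 -0.1 -0.5] w 27.0
```

Emit:
arm_command([
  [[0, 0, 0.05], [0, 0, 0]],
  [[0, 0, 0.05], [0, 0, 0]],
  [[0, 0, 0], [0, 0, 0]],
  [[0, 0, 0], [0, 0, 0]],
])

```text
time_s: 18.43
tcp_pos: [0.4682, 0.0329, 0.1159]
eef_rot: [2.657, 0.003, 1.798]
wrist_force: [-8.9, 0.4, 18.6]
gripper_width: 0.317
grip_force: 33.4
```

```bash
python3 -c "
from h import *
inph()"
```

```text
phone xyz mm [ 2.   0.1 97.2] rot [-0.24 -0.14 -0.07] t 18.4333 F phone axes [ 1.   2.4 20.5] w 27.0
```

The edge met the pivot at 97.2 mm (expected 97.4) with 20 N. I'll release gradually under that preload.

Emit:
arm_command([
  [[0, 0, 0], [0, 0, 0]],
  [[0, 0, 0], [0, 0, 0]],
  [[0, 0, 0], [0, 0, 0]],
], claw=-0.2)

```text
time_s: 18.68
tcp_pos: [0.4672, 0.0329, 0.1141]
eef_rot: [2.661, 0.002, 1.798]
wrist_force: [-0.5, 1.0, 2.2]
gripper_width: 0.401
grip_force: 8.0
```

```bash
python3 -c "
from h import *
inph()"
```

```text
phone xyz mm [ 0.2  0.3 96. ] rot [-0.02 -0.09 -0.04] t 18.6833 F phone axes [0.8 1.1 2. ] w 34.1
```

Emit:
arm_command([
  [[0, 0, 0], [0, 0, 0]],
  [[0, 0, 0], [0, 0, 0]],
  [[0, 0, 0], [0, 0, 0]],
], claw=-0.06)

```text
time_s: 18.93
tcp_pos: [0.4671, 0.0329, 0.1138]
eef_rot: [2.662, 0.001, 1.798]
wrist_force: [-0.4, -0.1, -1.0]
gripper_width: 0.471
grip_force: 6.6
```

```bash
python3 -c "
from h import *
inph()"
```

```text
phone xyz mm [ 0.   0.3 95.8] rot [ 0.02 -0.08 -0.03] t 18.9333 F phone axes [-0.8  0.  -0.7] w 40.0
```

Emit:
arm_command([
  [[0, 0, 0.08], [0, 0, 0]],
  [[0, 0, 0.08], [0, 0, 0]],
  [[0, 0, 0], [0, 0, 0]],
])

```text
time_s: 19.18
tcp_pos: [0.4693, 0.0332, 0.1107]
eef_rot: [2.661, 0.002, 1.797]
wrist_force: [-2.5, -0.2, 5.5]
gripper_width: 0.466
grip_force: 7.7
```

```bash
python3 -c "
from h import *
inph()"
```

```text
phone xyz mm [ 0.6  0.2 92. ] rot [-0.05 -0.11 -0.04] t 19.1833 F phone axes [0.4 0.3 6. ] w 39.6
```

Emit:
arm_command([
  [[0, 0, 0.03], [0, 0, 0]],
  [[0, 0, 0.03], [0, 0, 0]],
  [[0, 0, 0.03], [0, 0, 0]],
  [[0, 0, 0], [0, 0, 0]],
], claw=0.05)

```text
time_s: 19.52
tcp_pos: [0.47, 0.0335, 0.1083]
eef_rot: [2.662, 0.001, 1.798]
wrist_force: [-0.9, -0.3, -0.5]
gripper_width: 0.527
grip_force: 0.4
```

```bash
python3 -c "
from h import *
inph()"
```

```text
phone xyz mm [ 0.1  0.3 89.5] rot [ 0.01 -0.08 -0.03] t 19.5167 F phone axes [-1.  -0.1 -0. ] w 44.8
```

Emit:
arm_command([
  [[0, 0, 0], [0, 0, 0]],
  [[0, 0, 0], [0, 0, 0]],
  [[0, 0, 0], [0, 0, 0]],
  [[0, 0, 0], [0, 0, 0]],
], claw=0.7)

```text
time_s: 19.85
tcp_pos: [0.47, 0.0335, 0.1086]
eef_rot: [2.661, 0.002, 1.798]
wrist_force: [-0.1, -0.4, -0.1]
gripper_width: 0.85
grip_force: 0.0
```

Emit:
arm_command([
  [[0, 0, -0.4], [0, 0, 0]],
  [[0, 0, -0.8], [0, 0, 0]],
  [[0, 0, -0.9], [0, 0, 0]],
  [[0, 0, -0.9], [0, 0, 0]],
  [[0, 0, -0.9], [0, 0, 0]],
  [[0, 0, -0.5], [0, 0, 0]],
  [[0, 0, 0], [0, 0, 0]],
  [[0, 0, 0], [0, 0, 0]],
])

```text
time_s: 20.52
tcp_pos: [0.4207, 0.0221, 0.2065]
eef_rot: [2.66, 0.003, 1.797]
wrist_force: [0.4, -0.0, -0.3]
gripper_width: 0.849
grip_force: 0.0
```

Run:
```python
from h import *
inph();snap("w11");snap("s11","side");snap("c11","scene")
a=load("w11");im=cv2.imread("pics/w11.png")
# pin is light grey: sample profile along predicted clamp axis, and handle (black) extents
P=lambda x,y,z:proj(a,Op+Rp@(np.array([x,y,z])/1e3))
for n,p in [("pin",(0,0,81)),("pin+12",(0,12,81)),("pin-12",(0,-12,81)),("hL",(-23,0,131)),("hR",(23,0,131)),("hL+",(-23,12,131)),("top+",(0,74,74))]:
    print(n,P(*p).round(1))
u,v=P(0,0,131); g=cv2.cvtColor(im,6)
for y in (6,0,-6):
    q=[P(x,y,125).round().astype(int) for x in range(-34,35,2)];print(y,[int(g[b,a_]) for a_,b in q])
q=[P(0,y,88).round().astype(int) for y in range(-30,60,3)];print([int(g[b,a_]) for a_,b in q])
```

```text
phone xyz mm [  0.6   0.2 200. ] rot [-0.11 -0.15 -0.04] t 20.5167 F phone axes [ 0.2 -0.1 -0.5] w 72.2
pin [319.8 198.2]
pin+12 [319.8 184.9]
pin-12 [319.8 211.3]
hL [288.1 217.2]
hR [351.7 217.3]
hL+ [287.6 201.3]
top+ [319.9 112.6]
6 [147, 147, 145, 146, 44, 27, 36, 33, 30, 27, 8, 7, 42, 69, 97, 107, 111, 110, 101, 74, 49, 13, 12, 14, 16, 21, 29, 116, 149, 125, 127, 125, 125, 127, 126]
0 [150, 147, 146, 149, 57, 25, 26, 27, 29, 16, 23, 63, 75, 78, 104, 108, 111, 103, 148, 107, 69, 38, 16, 16, 6, 28, 34, 139, 138, 124, 124, 131, 124, 124, 126]
-6 [146, 148, 143, 145, 73, 20, 23, 27, 29, 56, 69, 67, 75, 73, 55, 154, 221, 203, 70, 64, 73, 76, 107, 29, 7, 27, 34, 98, 124, 124, 129, 129, 126, 117, 125]
[204, 203, 206, 206, 208, 182, 83, 64, 110, 108, 113, 115, 114, 83, 128, 132, 157, 208, 205, 206, 207, 209, 208, 209, 209, 213, 210, 210, 212, 213]
```

Emit:
arm_command([
  [[0.8, 0, 0], [0, 0, 0]],
  [[0.8, 0, 0], [0, 0, 0]],
  [[0.4, 0, 0], [0, 0, 0]],
  [[0, 0, 0], [0, 0, 0]],
  [[0, 0, 0], [0, 0, 0]],
  [[0, 0, 0], [0, 0, 0]],
])

```text
time_s: 21.17
tcp_pos: [0.4094, 0.0708, 0.2055]
eef_rot: [2.662, 0.001, 1.798]
wrist_force: [0.3, 0.7, -0.2]
gripper_width: 0.85
grip_force: 0.0
```

Run:
```python
from h import *
snap("w12b");a,b=load("w11"),load("w12b")
k=6
G=[cv2.resize(cv2.GaussianBlur(cv2.imread(f"pics/{n}.png",0),(3,3),0),None,fx=k,fy=k,interpolation=cv2.INTER_CUBIC) for n in("w11","w12b")]
def match(c,hw,hh):
    c=np.array(c);r=((c+.5)*k).astype(int)
    t=G[0][r[1]-hh*k:r[1]+hh*k,r[0]-hw*k:r[0]+hw*k]
    X,_=tri([(a,c)]) if 0 else (None,None)
    m=cv2.matchTemplate(G[1],t,cv2.TM_CCOEFF_NORMED);_,s,_,p=cv2.minMaxLoc(m)
    q=(np.array(p)+[hw*k,hh*k]+(((c+.5)*k)-r))/k-.5
    x,e=tri([(a,c),(b,q)]);print(c,q.round(2),round(s,3),"phone frame mm",(Rp.T@(x-Op)*1e3).round(1),np.round(e,2))
P=lambda x,y,z:proj(a,Op+Rp@(np.array([x,y,z])/1e3))
for p,hw,hh in [((-3,74,74),9,7),((-3,74,74),12,5),((-2,12,81),7,6),((-2,12,81),10,5),((-2,0,86),10,12),((-25,12,131),5,6),((19,12,131),5,6),((-25,-12,131),5,5),((19,-12,131),5,5)]:
    print(p,end=" ");match(P(*p).round(1),hw,hh)
```

```text
(-3, 74, 74) [316.4 112.6] [317.4  269.77] 0.899 phone frame mm [ -1.5  74.3 251.1] [0.05 0.05]
(-3, 74, 74) [316.4 112.6] [176.57 214.27] 0.892 phone frame mm [-12.5  91.8 296.8] [20.8 20.8]
(-2, 12, 81) [317.5 184.9] [318.33 239.57] 0.868 phone frame mm [-2.  13.  85.1] [0.04 0.04]
(-2, 12, 81) [317.5 184.9] [318.33 239.9 ] 0.952 phone frame mm [-2.  13.4 86.8] [0.04 0.04]
(-2, 0, 86) [317.5 199.8] [318.83 253.63] 0.888 phone frame mm [-1.8  1.1 89.6] [0.19 0.19]
(-25, 12, 131) [284.8 201.3] [527.8  184.47] 0.986 phone frame mm [ -0.7 101.8 349.6] [23.96 23.96]
(19, 12, 131) [346.7 201.4] [500.7  75.9] 0.923 phone frame mm [-17.  103.5 389. ] [18.33 18.33]
(-25, -12, 131) [286.  232.6] [490.33  78.1 ] 0.947 phone frame mm [ -7.6 105.  376.2] [19.01 19.01]
(19, -12, 131) [345.7 232.7] [344.7  291.03] 0.996 phone frame mm [ 19.  -11.5 132.2] [0.13 0.13]
```

The two-view check puts the pin's top surface at about 89.6 mm (88 if home) and a handle tip at 132 mm (131 if home). So the clamp is home within about 1.5 mm, centred along the edge, and free of the gripper. Handing in.

```bash
python3 -c "
from station import ctrl
print(ctrl.hand_in())"
```

```text
the job is handed in; nothing more can be done
None
```

I stood the larger phone fully down in the leaning slot, closed the spring clamp over the middle of its upper edge (measured within about 1.5 mm of home), released both and handed the job in at about 21 s; no verdict was returned.

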